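# Hang the filling knives on the hook, largest first

### The arm

A 6-joint arm with a two-finger parallel gripper is mounted at the origin on the work surface. World frame = base frame: x ahead of the robot, y to its left, z up, the work surface at z = 0. Lengths are in m, angles in rad, forces in N, time in s.
With the tool pointing down it reaches from about 0.35 to 0.975 m from the base axis. Payload 7.1 kg.
Tool frame: the origin (TCP) lies midway between the tips of the shut fingers; the grasp point (between the pads) lies 19 mm behind it; z points along the fingers, y is the direction in which the jaws open and shut (so a half turn about z gives the same grasp; the last joint's range is limited). The gripper opens to 88 mm and grips with 3 to 60 N. Pads are 20 mm wide; open, the fingers measure 115 mm over their backs; the gripper's body (75 mm by 178 mm) begins 61 mm behind the grasp point.
Start: joints at [1.161, 0.423, 1.63, -0, 1.089, -0.019], TCP at [0.238, 0.578, 0.223] pointing down, gripper open.
Joint ranges: [-3, 3], [-0.9, 2.11], [0.09, 2.58], [-1.31, 4.45], [0.11, 2.69], [-2.54, 2.54]. Speed limits (rad/s): [2.39, 2.39, 3.01, 3.14, 3.14, 3.14].

### API

Orientations are given as a unit quaternion [x, y, z, w].
In Python, from cell import ctrl gives the robot as it stands. Calls block until the motion is done:
- ctrl.move_ptp(position, orientation): joint-space move of the TCP to a pose.
- ctrl.line_to(position, ori=None, rate=0.15): straight line of the TCP; ori=None keeps the orientation; rate is the mean speed in m/s.
- ctrl.move_joints(angles): joint-space move.
- ctrl.move_gripper(opening, grip_force=None): opening from 0.0 (shut) to 1.0 (fully open); grip_force is the grip in N (None keeps the last); returns when the fingers have stopped.
- ctrl.pause(seconds).
- ctrl.ik(position, orientation): joint angles nearest the present ones, or None.
- ctrl.snapshot(name): name is "side" or "top" or "wrist"; returns a dict with "pixels" (400x640x3 uint8, red, green, blue), "fx", "fy", "cx", "cy" (pixels), "xyz" and "orientation" of the camera in the world. Camera axes: x right, y down, z forward; pixel columns grow to the right and rows downward; lengths in m; the calibration is good to about 2 mm. The wrist camera is an equidistant fisheye: a pixel r from the principal point sees the ray r / f radians off the axis. A picture is of the moment at which its call begins. There is no depth.
A pose or a line that the arm cannot do raises ctrl.IKError and nothing moves.
- ctrl.hand_in(): hands the job in, once; it reports no verdict.
Readings, each from a call of its own:
- ctrl.current_clock(): time.
- ctrl.current_qpos(): joint angles.
- ctrl.current_qd(): joint speeds.
- ctrl.current_tau(): joint torques, N m.
- ctrl.current_position(): TCP position.
- ctrl.current_eef_rot(): TCP orientation.
- ctrl.current_ft_force(): force on the tool from outside, world axes, zero at the start.
- ctrl.current_ft_torque(): the same for the moment, N m.
- ctrl.current_finger_gap(): opening from 0.0 (shut) to 1.0 (fully open).
Only numpy, scipy, OpenCV 4.12 (cv2) and the standard library are available. Lean on these libraries where they do the work, as an engineer would, in place of code of your own. Each camera call takes 0.05 s, during which the arm holds its last target. There are 200 camera calls.

### The job

Take the three filling knives out of the drying rack one at a time and hang them by their loops on the one hook, largest first, then the middle one, then the smallest nearest the tip. Leave all three hanging freely and still, and leave the mug, jar and sanding block where they are.

Things in the scene. Friction and masses are not known exactly. Their poses are not given: they have to be found in the camera images.
- rack: Fixed plywood drying rack, base 190 mm (x) x 210 mm (y) x 10 mm; three grooves along its y at x = -55, 0 and +55 mm, each 6 mm wide between slats that rise to 52 mm above the bench. Blades stand in the grooves down to the base, handles up. Origin: centre of the underside. It may stand to the robot's left or right, turned up to 0.3 rad.
- hook: Fixed steel hook stand: foot and round post (18 mm thick, 216 mm high) at x = +90 mm, and a level round rod, 8 mm thick, that runs from the post top towards its own -x, roughly towards the robot, with nothing above or beside it. Origin: on the bench, under point rod. It stands on the side opposite the rack, turned up to 0.3 rad. Its foot is 12 mm high and 100 x 130 mm, x from +40 to +140 mm.
- rod (a point): A point on the hook rod's middle line, 212 mm above the bench; axes as the hook's. The straight level part runs from x = -62 mm to the post at x = +81 mm: loops hang anywhere along it.
- tip (a point): Middle of the rod's free round end, 72 mm from point rod towards -x. Over its last 10 mm the rod turns up by 8 mm, so a loop must clear 4 mm below to 12 mm above the rod's middle line.
- knife_large: The widest of three upright filling knives, about 260 g. Steel blade 180 mm wide (y), 70 high, 4 thick (x), back strip 10 thick on its top; wooden handle 38 wide (y), 16 thick, 90 to 145 mm up; on it a flat steel loop 38 wide, 12 thick, 40 high: 185 mm in all. Origin: middle of the blade's lower edge; z up the handle, y along the blade. Starts in any groove of the rack, 10 mm above the bench.
- knife_large_eye (a point): Centre of the opening of this knife's loop, 160 mm above the blade's edge, 15 mm above the handle's top. The opening runs through along the knife's x: 28 mm wide, sides 24 mm high, then a gable peaking 34 mm above the handle. It hangs by the peak, this point 14 mm below the rod's middle line. Pinched from above across the handle's 38 mm width, the rod can pass between the fingers.
- knife_medium: The middle one of three upright filling knives, about 210 g. Steel blade 130 mm wide (y), 70 high, 4 thick (x), back strip 10 thick on its top; wooden handle 38 wide (y), 16 thick, 90 to 145 mm up; on it a flat steel loop 38 wide, 12 thick, 40 high: 185 mm in all. Origin: middle of the blade's lower edge; z up the handle, y along the blade. Starts in any groove of the rack, 10 mm above the bench.
- knife_medium_eye (a point): Centre of the opening of this knife's loop, 160 mm above the blade's edge, 15 mm above the handle's top. The opening runs through along the knife's x: 28 mm wide, sides 24 mm high, then a gable peaking 34 mm above the handle. It hangs by the peak, this point 14 mm below the rod's middle line. Pinched from above across the handle's 38 mm width, the rod can pass between the fingers.
- knife_small: The narrowest of three upright filling knives, about 160 g. Steel blade 80 mm wide (y), 70 high, 4 thick (x), back strip 10 thick on its top; wooden handle 38 wide (y), 16 thick, 90 to 145 mm up; on it a flat steel loop 38 wide, 12 thick, 40 high: 185 mm in all. Origin: middle of the blade's lower edge; z up the handle, y along the blade. Starts in any groove of the rack, 10 mm above the bench.
- knife_small_eye (a point): Centre of the opening of this knife's loop, 160 mm above the blade's edge, 15 mm above the handle's top. The opening runs through along the knife's x: 28 mm wide, sides 24 mm high, then a gable peaking 34 mm above the handle. It hangs by the peak, this point 14 mm below the rod's middle line. Pinched from above across the handle's 38 mm width, the rod can pass between the fingers.
- mug: White mug, 80 mm across, 90 mm high, handle to its +y; origin at the centre of its underside. Bystander on the far side of the work.
- jar: Closed pigment jar, 70 mm across, 85 mm high; origin at the centre of its underside. Bystander on the far side.
- sander: Cork and wood sanding block, 110 x 70 mm, 40 mm high; origin at the centre of its underside. Bystander on the near side, between rack and hook.

How it is judged:
By the outcome, as a careful person would: the job done as asked, in the order asked, and still so for the second after the job is handed in, with the robot touching nothing.
It also fails if it takes over 72 s, if anything falls off the work surface, if the arm or the gripper's body presses on something with over 40 N, if the wrist force passes 120 N, or if a joint passes its speed limit or range.

## Working session

There is one attempt and no reset: what is moved stays moved. The work goes in short steps, each a Python script; the robot and the scene stay as the last script left them, time stands still between calls to the robot, and variables do not carry over. Pictures are saved under pics/ and viewed, about 8 in all and at most 12, crops included, and the job is handed in when it is done.

```bash
mkdir -p pics; ls
cat > h.py <<'E'
import numpy as np, cv2
from cell import ctrl
from scipy.spatial.transform import Rotation as R
def snap(n,f=None):
    s=ctrl.snapshot(n); s['pixels']=np.asarray(s['pixels'])
    if f: cv2.imwrite(f'pics/{f}.png',s['pixels'][:,:,::-1])
    return s
def ray(s,u,v,fish=False):
    x=(u-s['cx'])/s['fx'];y=(v-s['cy'])/s['fy']
    if fish:
        r=np.hypot(x,y); d=np.array([np.sin(r)*x/max(r,1e-9),np.sin(r)*y/max(r,1e-9),np.cos(r)])
    else: d=np.array([x,y,1.])
    return np.array(s['xyz']),R.from_quat(s['orientation']).apply(d)
def onz(s,u,v,z,fish=False):
    o,d=ray(s,u,v,fish); return o+d*(z-o[2])/d[2]
def proj(s,p):
    q=R.from_quat(s['orientation']).inv().apply(np.array(p)-s['xyz']); return q[0]/q[2]*s['fx']+s['cx'],q[1]/q[2]*s['fy']+s['cy']
def down(yaw): # tool z down, tool y axis (jaw) at angle yaw from world x... 
    j=np.array([np.cos(yaw),np.sin(yaw),0]); z=np.array([0,0,-1.]); return R.from_matrix(np.c_[np.cross(j,z),j,z]).as_quat()
E
python3 - <<'E'
from h import *
for n in('top','side'):
    s=snap(n,n); print(n,s['fx'],s['cx'],s['cy'],s['xyz'],R.from_quat(s['orientation']).as_matrix().round(3).tolist())
print(ctrl.current_eef_rot(),ctrl.current_clock())
E
```

```text
pics
top 493.4523141096228 323.8442506642939 198.18923422463064 [4.39761552e-01 2.32338668e-04 1.35809913e+00] [[0.008, -0.99, 0.139], [-1.0, -0.011, -0.022], [0.023, -0.139, -0.99]]
side 439.9769123895118 317.7092340273546 199.53800869352034 [0.221166   0.41424416 0.78208898] [[-0.747, -0.482, 0.458], [-0.665, 0.539, -0.517], [0.002, -0.691, -0.723]]
[ 1.94170448e-01  9.80967574e-01 -6.61117556e-04 -1.39975569e-04] 0.1
```

View pics/top.png

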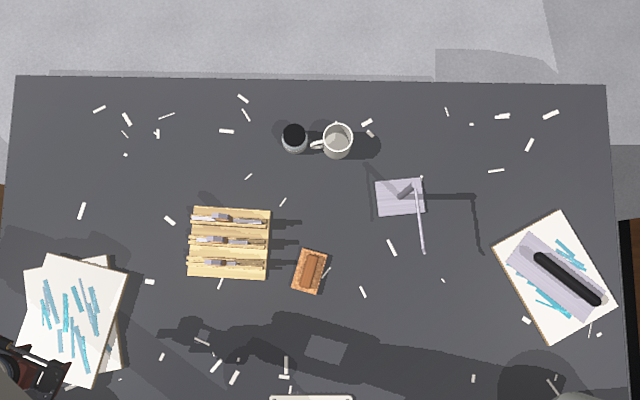

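View pics/side.png

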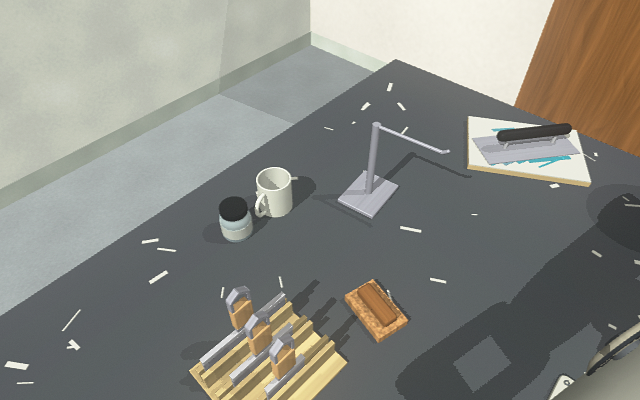

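The top view shows the rack at the left around (229,243) with three knives, the hook at the right (post about (420,180), rod tip about (424,253)), the sander at (309,270), and the jar and mug at the far side. The side view agrees. Next I'll zoom in on the rack and hook.

Run:
```python
from h import *
t=cv2.imread('pics/top.png'); s=cv2.imread('pics/side.png')
a=cv2.resize(t[195:290,175:285],None,fx=4,fy=4,interpolation=cv2.INTER_CUBIC)
b=cv2.resize(s[270:400,180:350],None,fx=2,fy=2,interpolation=cv2.INTER_CUBIC)
c=cv2.resize(t[170:260,370:435],None,fx=3,fy=3,interpolation=cv2.INTER_CUBIC)
o=np.zeros((560,790,3),np.uint8)
o[:380,:440]=a; o[:260,445:785]=b; o[270:540,445:640]=c
cv2.imwrite('pics/crop1.png',o)
```

```text
(no output)
```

View pics/crop1.png

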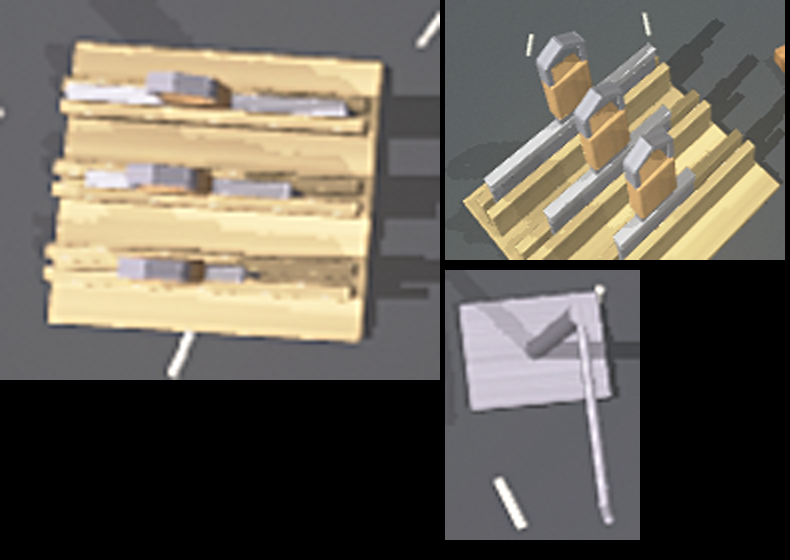

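Far groove holds the large knife, the middle one the medium, the near one the small. Next comes a coarse estimate, then a wrist view over the rack and one over the hook.

```bash
cat > look.py <<'E'
from h import *
t=cv2.imread('pics/top.png')[:,:,::-1]
s=ctrl.snapshot('top')
P=lambda u,v,z:onz(s,u,v,z)[:2]
for n,a,b in(('L',(66,90),(348,107)),('M',(86,178),(292,190)),('S',(118,266),(243,274))):
    p=P(a[0]/4+175,a[1]/4+195,.083);q=P(b[0]/4+175,b[1]/4+195,.083)
    print(n,(p+q)/2,np.linalg.norm(p-q),'yaw blade',np.arctan2(*(p-q)[::-1]))
tip=P(424,253,.212);po=P(416.3,188,.212);print('tip',tip,'post',po,np.linalg.norm(tip-po),'yaw',np.arctan2(*(po-tip)[::-1]))
E
python3 - <<'E'
from look import *
np.set_printoptions(precision=4,suppress=True)
for y in (np.pi/2,-np.pi/2):print(ctrl.ik([.5,.28,.38],down(y)),ctrl.ik([.5,-.2,.35],down(y)))
E
```

```text
L [0.56002075 0.22236848] 0.18188762037727066 yaw blade 1.5201964732400846
M [0.50486657 0.23198704] 0.13201394601738553 yaw blade 1.5215737412196972
S [0.45012102 0.23543557] 0.07965968085671908 yaw blade 1.5152407036619833
tip [ 0.47469869 -0.25853522] post [ 0.62730199 -0.24338449] 0.15335355034818662 yaw 0.09895748602319157
[ 0.4897  0.2036  1.5715 -0.      1.3666 -1.0811] [-0.4026  0.1669  1.6828 -0.      1.2918 -1.9734]
[ 0.4897  0.2036  1.5715 -0.      1.3666  2.0605] [-0.4026  0.1669  1.6828 -0.      1.2918  1.1682]
```

Run:
```python
from h import *
ctrl.move_ptp([.505,.232,.36],down(1.52)); s=snap('wrist','w1')
print(s['fx'],s['cx'],s['cy'],s['xyz'],R.from_quat(s['orientation']).as_matrix().round(3).tolist(),ctrl.current_clock(),ctrl.current_position())
np.save('w1.npy',s,allow_pickle=True)
```

```text
309.70691628693146 321.4863666455576 198.05487298240837 [0.43634293 0.23509899 0.52258511] [[0.05, 0.967, 0.251], [0.999, -0.048, -0.012], [0.0, 0.251, -0.968]] 1.875 [0.50460025 0.23268626 0.35958935]
```

View pics/w1.png

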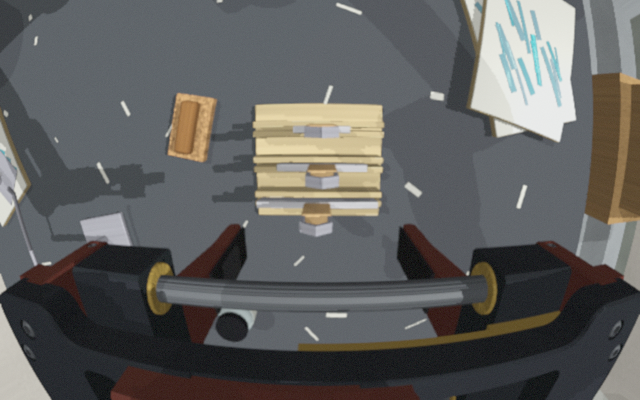

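The wrist view from above shows the loops at about columns 322 (small, row 131), 322 (medium, row 180) and 316 (large, row 229). I'll cross-check these against the top-camera estimates.

Run:
```python
from h import *
s=np.load('w1.npy',allow_pickle=True).item(); im=s['pixels'].astype(int)
hsv=cv2.cvtColor(s['pixels'],cv2.COLOR_RGB2HSV)
for n,(a,b,c,d) in dict(S=(120,142,298,346),M=(172,194,298,346),L=(220,240,292,342)).items():
    h=hsv[a:b,c:d].astype(int); m=(h[...,1]<60)&(h[...,2]>110)
    m=m.astype(np.uint8); m=cv2.morphologyEx(m,cv2.MORPH_OPEN,np.ones((5,5),np.uint8))
    k,l,st,ce=cv2.connectedComponentsWithStats(m); i=1+np.argmax(st[1:,4])
    x,y,w,hh,_=st[i]; u=c+x+(w-1)/2; 
    print(n,st[i]+[c,a,0,0,0],ce[i]+[c,a],'top',onz(s,u,a+y,.195,True)[:2],'mid',onz(s,u,a+y+hh/2,.19,True)[:2],onz(s,u,a+y+hh,.19,True)[:2])
```

```text
S [298 125  48  14 555] [321.85405405 131.2990991 ] top [0.44220175 0.23489612] mid [0.44980573 0.23451959] [0.45733405 0.23414548]
M [305 175  35  15 451] [322.04656319 181.88691796] top [0.49568612 0.232776  ] mid [0.50493878 0.23232863] [0.51336955 0.2319128 ]
L [298 222  36  16 453] [315.68874172 228.88300221] top [0.54848425 0.22290167] mid [0.5598766  0.22217648] [0.56974554 0.22162389]
```

```bash
cat > act.py <<'E'
from h import *
K=dict(L=(.560,.2223),M=(.505,.232),S=(.450,.2347)); YR=1.519; YH=.099; TIP=np.array([.4747,-.2585]); U=np.array([np.cos(YH),np.sin(YH)])
HANG=dict(L=.045,M=.008,S=-.030)
hp=lambda x,z:[*(TIP+U*(x+.072)),z]
def rep(m): print(m,round(ctrl.current_clock(),2),np.round(ctrl.current_position(),4),'F',np.round(ctrl.current_ft_force(),1),'gap',round(ctrl.current_finger_gap(),3))
def pick(k):
    x,y=K[k]; q=down(YR); ctrl.move_gripper(1.0)
    ctrl.move_ptp([x,y,.27],q); ctrl.line_to([x,y,.121],rate=.12); ctrl.move_gripper(0.2,40); rep('grip')
    ctrl.line_to([x,y,.338],rate=.15); rep('lift')
    ctrl.move_ptp(hp(-.14,.338),down(np.pi/2+YH)); ctrl.line_to(hp(-.14,.167),rate=.15); rep('pre')
E
python3 - <<'E'
from act import *
s=snap('side');print('tip in side',proj(s,[*TIP,.22]),'post',proj(s,[*(TIP+U*.153),.212]))
pick('L'); ctrl.pause(.3)
a=snap('side');b=snap('wrist');c=snap('top')
o=np.zeros((560,790,3),np.uint8); o[:,:]=0
o[:280,:448]=cv2.resize(b['pixels'],(448,280)); o[280:560,:448]=cv2.resize(c['pixels'],(448,280)); o[:320,450:790]=cv2.resize(a['pixels'][80:240,320:490],(340,320))
cv2.imwrite('pics/pre.png',o[:,:,::-1])
E
```

```text
tip in side (np.float64(447.5005458696925), np.float64(150.89549189088103)) post (np.float64(380.07547329103346), np.float64(126.42252900318181))
grip 4.86 [0.56   0.2224 0.1209] F [-0.1  0.8 -0.5] gap 0.431
lift 6.46 [0.5595 0.2221 0.337 ] F [ 0.3 -0.9 -2.5] gap 0.428
pre 9.6 [ 0.4076 -0.2655  0.1677] F [ 0.5  0.3 -2. ] gap 0.43
```

View pics/pre.png

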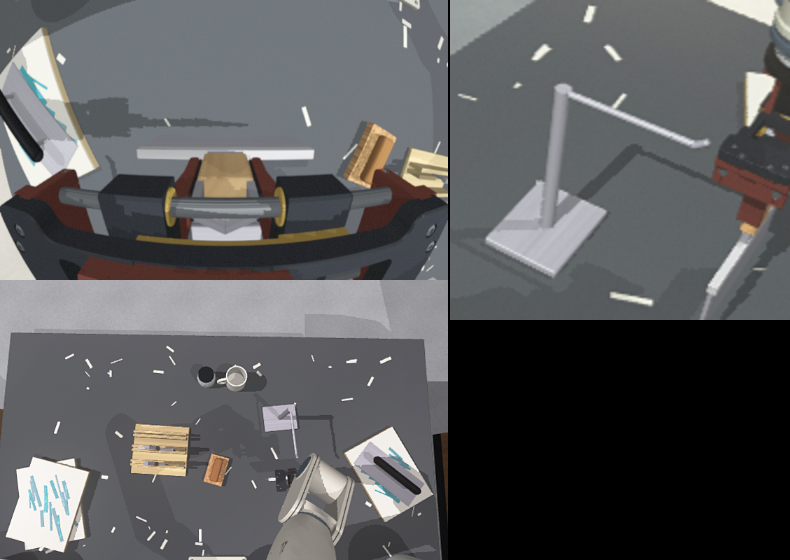

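The knife is held (gap 0.43), lined up in front of the tip, and the projected tip agrees with the side view (about (446,152)). I'll insert it while watching the force, then lower it until the weight transfers.

```bash
cat >> act.py <<'E'
def insert(k):
    h=HANG[k]; f0=np.array(ctrl.current_ft_force())
    for x in [*np.arange(-.10,h-.01,.03),h]:
        ctrl.line_to(hp(x,.167),rate=.10); f=np.array(ctrl.current_ft_force())-f0
        if np.linalg.norm(f)>4: rep('CONTACT at %.3f'%x); return False
    rep('in'); z=.167; ctrl.line_to(hp(h,.153),rate=.05); f0=ctrl.current_ft_force()[2]; rep('low')
    for z in np.arange(.151,.141,-.0015):
        ctrl.line_to(hp(h,z),rate=.03)
        if ctrl.current_ft_force()[2]-f0>2.5: break
    rep('seat'); return True
def release(k):
    h=HANG[k]; z=ctrl.current_position()[2]
    ctrl.move_gripper(1.0); ctrl.line_to(hp(h,z+.13),rate=.15); rep('free')
E
python3 - <<'E'
from act import *
ok=insert('L')
a=snap('side');cv2.imwrite('pics/in.png',cv2.resize(a['pixels'][80:260,300:490,::-1],None,fx=3,fy=3))
E
```

```text
in 12.8 [ 0.5908 -0.2468  0.1668] F [-1.3  0.4 -1.5] gap 0.432
low 13.23 [ 0.5906 -0.2468  0.1524] F [-0.2  1.  -2.1] gap 0.428
seat 13.73 [ 0.5914 -0.247   0.1499] F [-0.8 -0.4  0.7] gap 0.433
```

View pics/in.png

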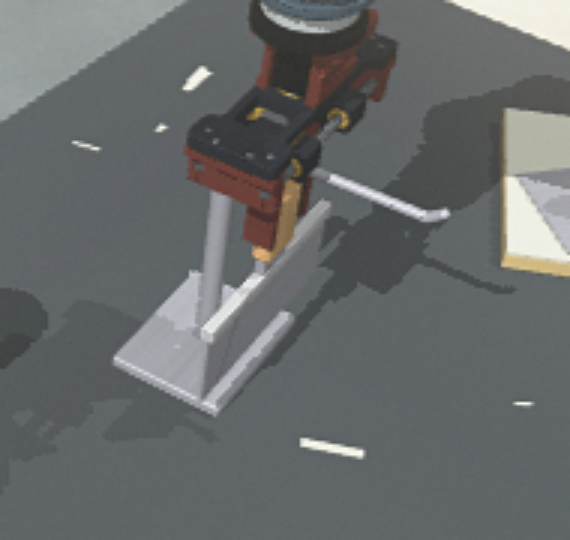

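Seated at the expected height, with the rod passing between the fingers. I'll release it and fetch the medium knife.

Run:
```python
from act import *
release('L'); ctrl.pause(.2); pick('M')
a=snap('side');cv2.imwrite('pics/m.png',cv2.resize(a['pixels'][80:260,300:490,::-1],None,fx=3,fy=3))
```

```text
free 15.71 [ 0.5905 -0.2467  0.2789] F [0.  0.1 0.4] gap 0.997
grip 20.12 [0.5049 0.232  0.1209] F [ 0.8  0.6 -1.2] gap 0.432
lift 21.72 [0.5046 0.2318 0.337 ] F [ 0.  -0.  -1.9] gap 0.431
pre 24.85 [ 0.4076 -0.2655  0.1677] F [-0.3  0.  -1.6] gap 0.43
```

View pics/m.png

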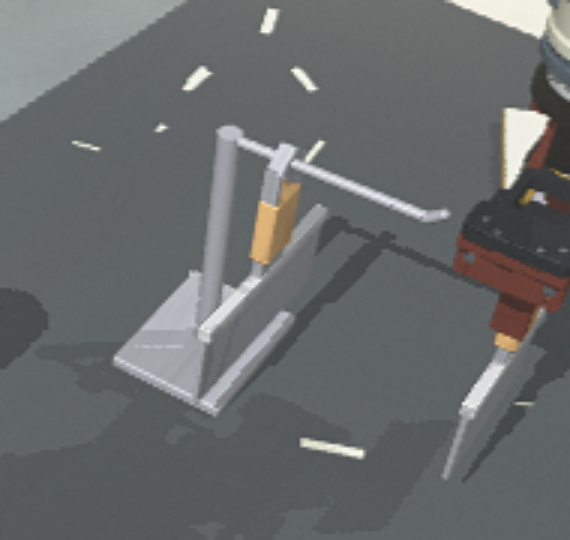

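The large knife hangs at rest on the rod and the medium one is held in front of the tip. I'll insert the medium, release it, and fetch the small one.

Run:
```python
from act import *
if insert('M'):
    release('M'); ctrl.pause(.2); pick('S')
a=snap('side');cv2.imwrite('pics/s.png',cv2.resize(a['pixels'][80:260,300:490,::-1],None,fx=3,fy=3))
```

```text
in 27.13 [ 0.5542 -0.2505  0.1669] F [-0.8  0.1 -2. ] gap 0.432
low 27.57 [ 0.5538 -0.2505  0.1524] F [ 0.6 -0.5 -1.4] gap 0.429
seat 28.32 [ 0.5546 -0.2507  0.1494] F [-3.1  1.5  8.3] gap 0.433
free 30.25 [ 0.5537 -0.2503  0.2784] F [-0.5  0.3  0.5] gap 0.999
grip 34.69 [0.45   0.2347 0.121 ] F [-0.4 -0.2 -0.3] gap 0.429
lift 36.29 [0.4496 0.2345 0.3371] F [-0.4 -0.4 -1.1] gap 0.433
pre 39.41 [ 0.4076 -0.2655  0.1677] F [ 0.7  0.  -0.6] gap 0.432
```

View pics/s.png

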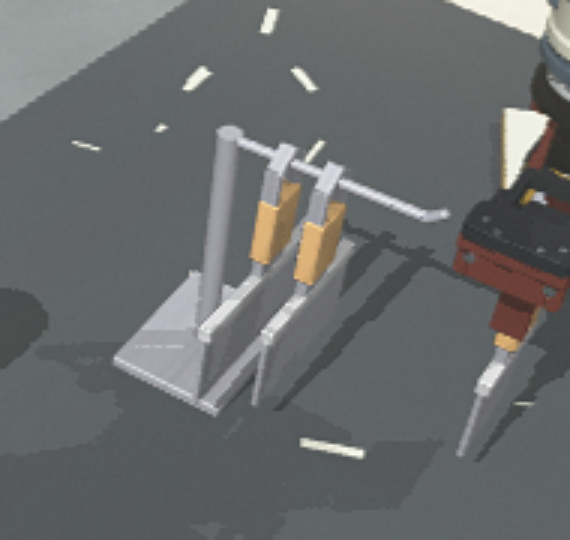

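The large and medium knives both hang, and the small one is ready in front of the tip. I'll insert it, release it and retreat.

Run:
```python
from act import *
if insert('S'):
    release('S'); ctrl.move_ptp([.45,.0,.35],down(np.pi/2)); rep('away'); ctrl.pause(1.0)
a=snap('side','sA'); ctrl.pause(1.0); b=snap('side'); c=snap('top')
print('moved px',(np.abs(a['pixels'].astype(int)-b['pixels'])[100:240,330:480].max(2)>40).sum())
t0=cv2.imread('pics/top.png')[:,:,::-1].astype(int)
for n,(u,v) in dict(mug=(338,140),jar=(294,138),sander=(309,270)).items():
    print(n,np.abs(t0-c['pixels'])[v-20:v+20,u-22:u+22].mean().round(1))
o=np.zeros((600,800,3),np.uint8)
o[:540,:450]=cv2.resize(b['pixels'][80:260,330:480],None,fx=3,fy=3,interpolation=cv2.INTER_LINEAR)
o[:219,450:800]=cv2.resize(c['pixels'],(350,219)); o[225:505,455:790]=cv2.resize(c['pixels'][160:270,360:490],(335,280))
cv2.imwrite('pics/end.png',o[:,:,::-1])
```

```text
in 41.16 [ 0.5164 -0.2543  0.167 ] F [ 0.1 -0.7 -1.5] gap 0.434
low 41.59 [ 0.5161 -0.2543  0.1525] F [ 0.2  0.2 -2.8] gap 0.431
seat 42.34 [ 0.5166 -0.2544  0.1492] F [-3.4  1.6  9.8] gap 0.431
free 44.27 [ 0.5159 -0.2541  0.2782] F [-0.1  1.1 -0.5] gap 1.001
away 45.33 [ 0.4503 -0.0005  0.3496] F [ 0.3 -0.5  0.2] gap 0.997
moved px 0
mug 3.1
jar 2.4
sander 98.9
```

View pics/end.png

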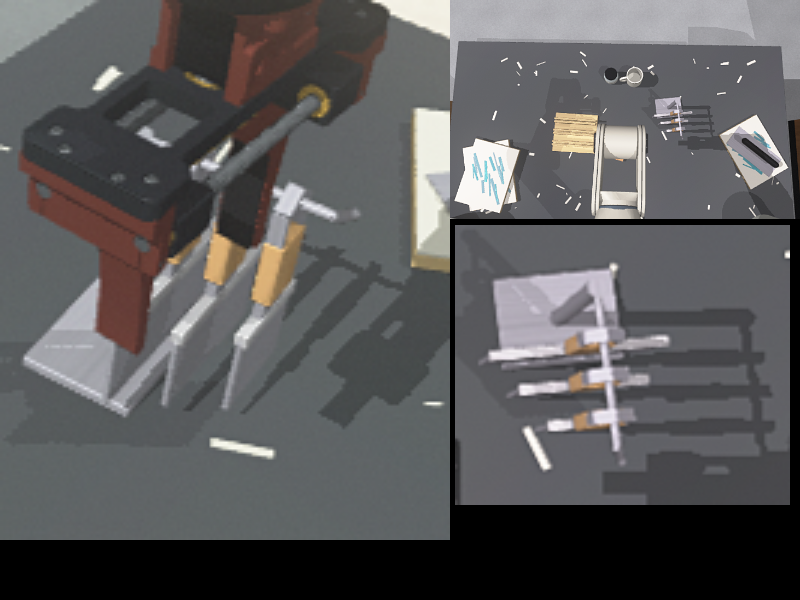

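All three knives hang on the rod in the right order: large nearest the post, small nearest the tip. The arm only hides the sander in this view, so I'll move it back to the start, check the sander and hand in.

Run:
```python
from act import *
ctrl.move_joints([1.161,.423,1.3,0,1.419,-.019]); ctrl.pause(.3)
c=snap('top'); t0=cv2.imread('pics/top.png')[:,:,::-1].astype(int)
print('sander',np.abs(t0-c['pixels'])[250:290,287:331].mean())
a=snap('side');ctrl.pause(.5);b=snap('side');print('moved',(np.abs(a['pixels'].astype(int)-b['pixels'])[100:240,330:480].max(2)>40).sum(),ctrl.current_clock())
ctrl.hand_in()
```

```text
sander 2.559848484848485
moved 0 50.8167
the job is handed in; nothing more can be done
```

All three filling knives are hanging by their loops on the hook, large nearest the post, then medium, then small nearest the tip. I handed the job in at about 51 s of the 72 s allowed.

- **Hanging and still:** the last top view shows all three on the rod in order. Two side views 0.5 s apart, taken just before hand-in, show no movement around the hook. The arm was clear of everything.
- **Forces:** the highest wrist force I read was about 10 N, while seating the small knife. I read forces only at certain points, not continuously.
- **Mug, jar and sander:** the top view matches the first picture for all three. My first sander comparison came out wrong because the arm was hiding it; with the arm out of the way it matched. No other check failed.

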